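# Isolate the rack, pull the marked load module and hold it up to the inspection camera

## Robot

A 7-joint arm with a two-finger parallel gripper is mounted at the origin on the work surface. World frame = base frame: x ahead of the robot, y to its left, z up, the work surface at z = 0. Lengths are in m, angles in rad, forces in N, time in s.
With the tool pointing down it reaches from about 0.35 to 0.9 m from the base axis. Payload 8.1 kg.
Tool frame: the origin (TCP) lies midway between the tips of the shut fingers; the grasp point (between the pads) lies 19 mm behind it (arm.hold_point_z is the distance from the TCP to the grasp point, in m); z points along the fingers, y is the direction in which the jaws open and shut (so a half turn about z gives the same grasp; the last joint's range is limited). The gripper opens to 92 mm and grips with 3 to 60 N. Pads are 19 mm wide; open, the fingers measure 130 mm over their backs; the gripper's body (75 mm by 190 mm) begins 47 mm behind the grasp point.
Start: joints at [1.073, 0.434, 0.025, 1.573, -0.012, 1.134, -0.075], TCP at [0.24, -0.577, 0.227] pointing down, gripper open.
Joint ranges: [-2.62, 2.62], [-0.44, 2.09], [-1.27, 1.32], [0.08, 2.57], [-1.32, 4.46], [0.12, 2], [-2.74, 2.74]. Speed limits (rad/s): [2.22, 2.22, 3.01, 3.01, 3.14, 3.14, 3.14].

## Interface

Orientations are given as a rotation vector (axis times angle).
In Python, from cell import arm gives the robot as it stands.
- The arm moves only by the shell command python3 -m pendant 'ROWS' [FORCE]. ROWS is JSON, a list of rows, each a list of 3 entries, a list of its own where there are three numbers: the shift along the tool's x, y, z in m, then the turn, a rotation vector about the tool's x, y, z in degrees, then the finger opening in m, from 0 to 0.0918. A call has 1 to 10 rows; each row shifts and turns the commanded pose from where the row before left it, along the tool's axes as they then stand; what a row does not reach is not made up. A row lasts 1/8 s, in which the tool goes at most 62.5 mm and 10.7 degrees, less where a joint would pass 70% of its speed; a pose out of reach is approached as far as the arm can. A call with a gripper value outside its range is refused whole. The fingers move at their own pace and stop on an object; FORCE is the grip in N (left out, the last holds). Time passes only in rows, so rows that do not move let the fingers close. It gives the time, the measured TCP pose, the force and the opening at its end, in the units of the state.
- arm.observe(): the state, without advancing time (a new reading comes with each control period).
- arm.get_image(name): name is "scene" or "top"; returns (picture, depth): 420x560x3 uint8, red, green, blue; 420x560 float32, m along the optical axis (not along the pixel's ray), 0 where there is no reading.
- arm.camera_params(name): a dict with "fovy" (degrees; the focal length in pixels is half the picture's height over the tangent of half this angle, whatever the lens; pixels are square), "cx", "cy" (the principal point, pixels), "rvec" (rotation vector, rad) and "tvec" (3), from world to camera coordinates, as OpenCV has them. Camera axes: x right, y down, z forward; pixel columns grow to the right and rows downward; lengths in m; the calibration is good to about 2 mm. A picture is of the moment at which its call begins. camera_params takes no time and is no camera call.
- arm.sign_off(): hands the job in, once; it reports no verdict.
Trained networks look in the newest picture that a camera, given by its name, has taken for a name from the list of things; names that differ only in an ending like _2 or _b are one class to them, and where a whole thing is asked for, a point or a joint stands for the part that bears it (a point fixed in the world has none). Each returns a list of dicts, best first, with "conf" (0 to 1); they miss things now and then, are a little off and sometimes report something else, mostly with a low value. They report only what shows in the picture. A call takes as long as a camera call.
- arm.look_for(camera, label): "rect" ([centre column, centre row, width, height] in pixels, round what is visible of it).
- arm.masks_of(camera, label): "pixels" (420x560 bool, what is visible of it) and "rect" ([centre column, centre row, width, height] in pixels, round what is visible of it).
The state is a dict: "clock": time; "joints": joint angles; "dq": joint speeds; "joint_efforts": joint torques, N m; "position": TCP position; "ee_rot": TCP orientation; "force": force on the tool from outside, world axes, zero at the start; "ft_torque": the same for the moment, N m; "width": opening from 0.0 (shut) to 1.0 (fully open).
Only numpy, scipy, OpenCV 4.12 (cv2) and the standard library are available. Lean on these libraries where they do the work, as an engineer would, in place of code of your own. Each camera call takes 0.05 s, during which the arm holds its last target.

## Task

Switch the rack off by pushing its red-knobbed isolator lever fully over, away from you; only then pull the load module with the red grip out of its bay and hold it up in the air in front of the inspection camera: its green contact face square to the lens and centred at the lens's focus point, right way up as the camera sees it (the camera looks down at a slant, so the module must lean back to match). Finish while still holding it there, steady, in the gripper. Leave the other modules, the meter, the screwdriver and the camera undisturbed.

Things in the scene. Friction and masses are not known exactly. Their poses are not given: they have to be found in the camera images.
- rack: Fixed grey rack base, 110 (x) x 400 (y) x 20 mm high. Origin: centre of underside; x away from the robot, y along the row, z up. Three black guide bays at x = 0, y = -130, -50, +30 mm; walls 40 mm tall (tops 60 mm above the bench), 2 mm play round a module, no latch: pull straight up over 40 mm. Isolator lever at y = +155 mm. Place, yaw (to 0.25 rad) and which module is in which bay vary.
- isolator (a joint): Angle of the toggle lever on a yellow block (70 x 50 x 25 mm) on the rack. 0: on, leaning 0.5 rad from upright to the robot's side (rack -x). 1.0 rad: off, leaning 0.5 rad away from the robot (rack +x), at its stop. Starts at 0 to 0.15; pushes over with 1 to 2 N and stays where left. Pivot axis along rack y, 42 mm above the bench at rack x = 0, y = +155 mm.
- isolator_tip (a point): Centre of the red ball knob (26 mm diameter) at the end of the isolator lever's 10 mm rod, 80 mm from the pivot.
- module: The module to present, the only one with a red grip. Grey box 36 (x) x 56 (y) x 90 mm (z), 0.2 to 0.45 kg; on top a red tab 14 mm thick (x), 40 wide (y), from z = 90 to 128 mm. Origin: centre of underside, z up. +x side: green contact face with four upright brass strips; -x side: grey, vent slits. Starts in a bay, underside 20 mm above the bench, axes parallel to the rack's.
- module_face (a point): Centre of the module's green contact face: 18 mm in +x and 45 mm in z from the module's origin.
- module_back (a point): Centre of the module's grey back: 18 mm in -x and 45 mm in z from the module's origin.
- camera_head: Inspection camera head: white box 60 x 52 x 46 mm with black lens barrel, on a 416 mm post with 120 mm square foot. Origin: box centre, 280 to 340 mm above the bench. Its -x axis is the line of sight, towards the robot's side, 25 degrees below level; y is level, z its upward direction: a module with axes parallel to these is square and upright to the lens. Place, yaw and height vary.
- lens (a point): Centre of the front glass of the camera lens, 50 mm in -x from the camera head's origin.
- focus (a point): The focus point, empty air on the line of sight 160 mm in front of the lens glass (210 mm in -x from the camera head's origin). The centre of the green face belongs here.
- module_a: Bystander: a module like the one to present but with a black grip, in another bay.
- module_b: Bystander: a second module with a black grip, in the remaining bay.
- meter: Bystander: grey handheld meter lying on the bench, 150 x 75 x 32 mm. Origin: centre of its underside.
- screwdriver: Bystander: screwdriver with a blue handle, lying on the bench near the robot, under 35 mm high.

How it is judged:
On the way, in this order (a step that is already met when the one before it is completed fails the run):
1. the isolator lever is pushed over to off (value of joint isolator above 0.85 rad), for 0.2 s.
2. the red-gripped module is out of its bay, carried by the gripper alone (z of module in the frame of rack above 0.065 m and contact force between module and the fingers above 1 N and contact force between module and rack below 0.1 N), for 0.2 s.
At the end, for the whole second after the job is handed in: Module still and in the gripper alone; green face towards the lens, its centre within 20 mm of the focus, face square and upright to the camera within 0.2 rad; isolator above 0.8; other modules within 12 mm and 0.1 rad, meter and screwdriver within 20 mm, camera within 8 mm of their starts (distance between module_face and focus below 0.02 m and angle between the x axis of module and the x axis of camera_head, either way round below 0.2 rad and angle between the z axis of module and the z axis of camera_head, either way round below 0.2 rad and x of module_back in the frame of camera_head below -0.21 m and angle between module's own z axis and vertical below 0.8 rad and height (world z) of module_face above 0.15 m and linear speed of module below 0.02 m/s and angular speed of module below 0.15 rad/s and contact force between module and the fingers above 1 N and contact force between module and rack below 0.1 N and contact force between module and camera_head below 0.1 N and value of joint isolator above 0.8 rad and distance of each of module_a, module_b from where it was at the start of the episode below 0.012 m and angle between each of module_a, module_b's own z axis and vertical below 0.1 rad and distance of each of meter, screwdriver from where it was at the start of the episode below 0.02 m and distance of camera_head from where it was at the start of the episode below 0.008 m); the arm keeps its last pose, push and grip.
It fails at once if the module is pulled up more than 15 mm while the isolator is still on (z of module in the frame of rack above 0.035 m and value of joint isolator below 0.8 rad).
It fails at once if another module is pulled or knocked (more than 12 mm) (distance of any of module_a, module_b from where it was at the start of the episode above 0.012 m).
It fails at once if the meter or the screwdriver is pushed away (more than 20 mm) (distance of any of meter, screwdriver from where it was at the start of the episode above 0.02 m).
It fails at once if the camera is bumped by arm, fingers or module (over 3 N) or shifted (over 8 mm) (contact force between camera_head and the arm above 3 N or contact force between camera_head and the fingers above 3 N or contact force between camera_head and module above 3 N or distance of camera_head from where it was at the start of the episode above 0.008 m).
It also fails if it takes over 48 s, if anything falls off the work surface, if the arm or the gripper's body presses on something with over 40 N, if the wrist force passes 120 N, or if a joint passes its speed limit or range.

## Working session

There is one attempt and no reset: what is moved stays moved. The work goes in short steps, Python scripts to look and compute and a shell command to move; the robot and the scene stay as the last step left them, time stands still between calls to the robot, and variables do not carry over. Pictures are saved under pics/ and viewed, and the job is handed in when it is done.

```bash
ls; mkdir -p pics; python3 - <<'E'
from cell import arm
import cv2
print(arm.observe())
for n in ("scene","top"):
    im,d=arm.get_image(n); cv2.imwrite(f"pics/{n}0.png",im[:,:,::-1]); print(n,arm.camera_params(n))
E
```

```text
pics
{'clock': 0.0, 'joints': array([ 1.07339538,  0.43521436,  0.02495475,  1.57410468, -0.01158082,
        1.1339977 , -0.07512642]), 'dq': array([ 3.06462260e-04, -3.50848845e-06,  5.27846121e-04, -1.61709472e-03,
        2.44370004e-04,  1.02288041e-03, -1.23667642e-04]), 'joint_efforts': array([ 7.94304669e-04, -6.67868686e+01,  9.85440016e-01, -3.14469516e+01,
       -6.05059834e-02,  4.26537835e-02,  1.74817496e-04]), 'position': array([ 0.24014205, -0.57646443,  0.22594719]), 'ee_rot': array([-3.07912177e+00, -6.15725377e-01,  7.19316496e-04]), 'force': array([-0.06403913,  0.20668698, -0.51683804]), 'ft_torque': array([ 0.00787549, -0.03597528,  0.01846934]), 'width': 1.0016010820564256}
scene {'fovy': 52.2138304121463, 'cx': 282.0946343883742, 'cy': 212.9497235262765, 'rvec': array([ 0.84383145,  2.6782275 , -0.89385701]), 'tvec': array([ 0.41872096, -0.1656766 ,  1.43632444])}
top {'fovy': 45.13009263956778, 'cx': 281.0143224498442, 'cy': 211.68734755921108, 'rvec': array([ 2.1582989 , -2.14907574,  0.15544639]), 'tvec': array([0.05509948, 0.55076332, 1.31773939])}
```

View pics/scene0.png

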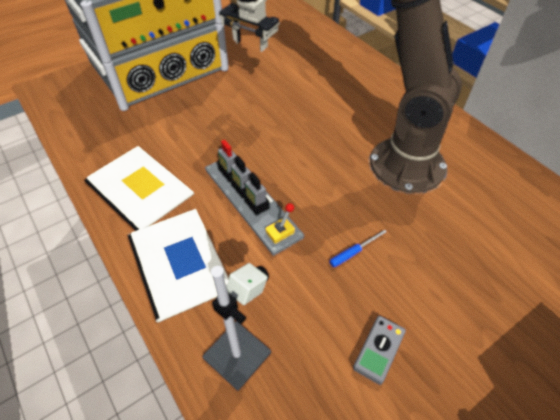

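View pics/top0.png

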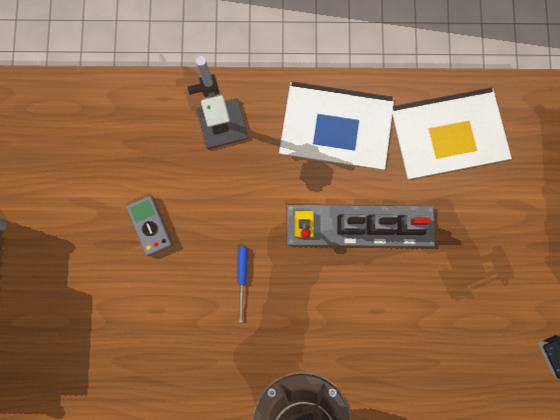

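Top view: the rack lies near (360,226), with the red grip at (421,221) in the rightmost bay and the red knob at (305,233). The camera head is at (215,110). The meter is at (150,225) and the screwdriver at (242,285).

```bash
cat > h.py <<'E'
import numpy as np, cv2
from scipy.spatial.transform import Rotation as R
from cell import arm
def cloud(n):
    im,d=arm.get_image(n); p=arm.camera_params(n)
    f=210/np.tan(np.radians(p['fovy'])/2)
    v,u=np.mgrid[:420,:560]
    c=np.dstack([(u-p['cx'])*d/f,(v-p['cy'])*d/f,d])
    Rm=R.from_rotvec(p['rvec']).as_matrix()
    return im,d,(c-p['tvec'])@Rm
def proj(n,P):
    p=arm.camera_params(n); f=210/np.tan(np.radians(p['fovy'])/2)
    c=np.atleast_2d(P)@R.from_rotvec(p['rvec']).as_matrix().T+p['tvec']
    return c[:,:2]/c[:,2:]*f+[p['cx'],p['cy']]
E
python3 - <<'E'
from h import *
np.set_printoptions(precision=4,suppress=True)
for n in ("top","scene"):
    im,d,P=cloud(n); np.savez(f"{n}.npz",im=im,d=d,P=P)
    for l in ("rack","isolator_tip","module","module_a","camera_head","lens","meter","screwdriver"):
        for m in arm.masks_of(n,l)[:4]:
            k=m['pixels']&(d>0); Q=P[k]
            if len(Q)==0: print(n,l,'none');continue
            print(n,l,round(m['conf'],2),np.round(m['rect']),len(Q),np.median(Q,0),np.percentile(Q,2,axis=0),np.percentile(Q,98,axis=0))
    i=im.astype(int); red=(i[:,:,0]>140)&(i[:,:,1]<60)&(i[:,:,2]<60)&(d>0)
    nn,lab,st,ce=cv2.connectedComponentsWithStats(red.astype(np.uint8))
    for j in range(1,nn):
        if st[j,4]>8:
            Q=P[lab==j]; print('red',n,st[j],Q.mean(0),Q.min(0),Q.max(0))
E
```

```text
top rack 0.6 [362. 226. 149.  40.] 4279 [ 0.503  -0.1592  0.0212] [ 0.4634 -0.3538  0.0123] [0.5715 0.0329 0.064 ]
top isolator_tip 0.49 [309. 230.  10.   8.] 77 [ 0.4876 -0.0042  0.1255] [ 0.4775 -0.0132  0.0682] [0.5128 0.0055 0.1318]
top module 0.84 [355. 224.  27.  12.] 379 [ 0.5117 -0.1223  0.111 ] [ 0.4993 -0.1519  0.0534] [ 0.5333 -0.1014  0.152 ]
top module 0.65 [416. 224.  28.  15.] 450 [ 0.5114 -0.2793  0.1103] [ 0.4985 -0.3148  0.0492] [ 0.5336 -0.2611  0.1517]
top module_a 0.84 [355. 224.  27.  12.] 379 [ 0.5117 -0.1223  0.111 ] [ 0.4993 -0.1519  0.0534] [ 0.5333 -0.1014  0.152 ]
top module_a 0.65 [416. 224.  28.  15.] 450 [ 0.5114 -0.2793  0.1103] [ 0.4985 -0.3148  0.0492] [ 0.5336 -0.2611  0.1517]
top camera_head 0.57 [210. 105.  41.  60.] 1193 [0.7488 0.2099 0.3028] [0.6991 0.1797 0.0055] [0.8812 0.265  0.3196]
top lens 0.7 [207. 104.  46.  57.] 1209 [0.7492 0.2098 0.3027] [0.6992 0.1797 0.0037] [0.8925 0.2659 0.3196]
top lens 0.36 [241. 285.  10.  72.] 431 [0.3951 0.1605 0.0224] [0.269  0.148  0.0114] [0.4539 0.1719 0.0305]
top meter 0.96 [150. 226.  45.  60.] 1625 [0
[... 1702 characters left out ...]
4 0.0013] [0.82   0.2671 0.3191]
scene meter 0.79 [379. 351.  50.  66.] 1998 [0.5223 0.4169 0.0335] [0.4456 0.3634 0.0102] [0.5887 0.4678 0.039 ]
scene screwdriver 0.57 [360. 248.  54.  40.] 371 [0.4081 0.1648 0.0226] [0.285  0.1496 0.001 ] [0.4561 0.174  0.0294]
red scene [168  27   4   4  11] [ 0.4349 -0.7853  0.2506] [ 0.4295 -0.7927  0.2419] [ 0.4396 -0.7807  0.2578]
red scene [132  39   4   5  12] [ 0.5665 -0.7843  0.2509] [ 0.563  -0.7898  0.2431] [ 0.5719 -0.7795  0.2565]
red scene [221 140  10  16  75] [ 0.5157 -0.2872  0.1342] [ 0.4573 -0.4489 -0.0039] [ 0.5225 -0.2673  0.1522]
red scene [285 203   9   9  59] [ 0.4867 -0.0026  0.1175] [ 0.4402 -0.0859  0.001 ] [0.498  0.0105 0.132 ]
```

```bash
cat > fit.py <<'E'
from h import *
from scipy.optimize import least_squares
np.set_printoptions(precision=4,suppress=True)
T={n:np.load(n+".npz") for n in("top","scene")}
# rack: base top plane
for n in T:
    P=T[n]['P'];d=T[n]['d']
    k=(d>0)&(P[...,2]>0.012)&(P[...,2]<0.03)&(abs(P[...,0]-.515)<.09)&(P[...,1]>-.39)&(P[...,1]<.07)
    Q=P[k]; print(n,'rack',len(Q),cv2.minAreaRect((Q[:,:2]*1000).astype(np.float32)))
    # edge-line fits
    for s in (np.argmin,np.argmax):
        e=[]
        for y in np.arange(-.34,.03,.005):
            q=Q[abs(Q[:,1]-y)<.0025]
            if len(q)>3: e.append(q[s(q[:,0])])
        e=np.array(e); a=np.polyfit(e[:,1],e[:,0],1); print(' edge slope',a, np.std(e[:,0]-np.polyval(a,e[:,1])))
    k=(d>0)&(P[...,2]>0.142)&(P[...,2]<0.156)&(abs(P[...,0]-.515)<.03)&(P[...,1]>-.33)&(P[...,1]<-.08)
    Q=P[k]
    for lo,hi in((-.32,-.25),(-.24,-.17),(-.16,-.09)):
        q=Q[(Q[:,1]>lo)&(Q[:,1]<hi)]; print(' tab',len(q),q.mean(0) if len(q) else'',q.min(0),q.max(0))
# head box
H=[]
for n in T:
    P=T[n]['P'];d=T[n]['d'];im=T[n]['im'].astype(int)
    k=(d>0)&(P[...,2]>0.24)&(P[...,2]<.36)&(abs(P[...,0]-.75)<.12)&(abs(P[...,1]-.21)<.1)&(im.min(2)>110)&(np.ptp(im,axis=2)<50)
    k=cv2.erode(k.astype(np.uint8),np.ones((3,3)))>0
    q=P[k]; H.append(q); print(n,'head',len(q),q.min(0),q.max(0),np.median(q,0))
Q=np.vstack(H); Q=Q[Q[:,0]<0.80]
hs=np.array([.03,.026,.023])
def sd(p,Q):
    Rm=(R.from_euler('z',p[3])*R.from_euler('y',-25,degrees=True)).as_matrix()
    l=(Q-p[:3])@Rm; a=abs(l)-hs
    out=np.linalg.norm(np.maximum(a,0),axis=1)+np.minimum(a.max(1),0)
    return out
for y0 in(-.4,0,.4):
    r=least_squares(sd,[.75,.21,.3,y0],args=(Q,),loss='soft_l1',f_scale=.003)
    print(r.x,r.cost,np.median(abs(sd(r.x,Q))))
    for q in H: print('  per cam',np.median(sd(r.x,q)),least_squares(sd,r.x,args=(q,),loss='soft_l1',f_scale=.003).x)
p=r.x; Rm=(R.from_euler('z',p[3])*R.from_euler('y',-25,degrees=True)).as_matrix()
for n in T:
    im=T[n]['im'][:,:,::-1].copy()
    c=np.array([[i,j,k] for i in(-1,1) for j in(-1,1) for k in(-1,1)])*hs
    for u in proj(n,c@Rm.T+p[:3]): cv2.circle(im,tuple(np.int32(np.round(u))),1,(255,0,255),-1)
    for o in(-.05,-.21): 
        u=proj(n,p[:3]+Rm@[o,0,0])[0]; cv2.circle(im,tuple(np.int32(np.round(u))),2,(0,255,0),-1)
    u=proj(n,p[:3])[0].astype(int); c=im[max(0,u[1]-75):u[1]+75,max(0,u[0]-100):u[0]+100]
    cv2.imwrite(f"pics/head_{n}.png",cv2.resize(c,None,fx=4,fy=4,interpolation=cv2.INTER_NEAREST))
E
python3 fit.py
```

```text
top rack 3670 ((517.687744140625, -160.64981079101562), (398.9219055175781, 110.80625915527344), 89.64253234863281)
 edge slope [0.0065 0.4643] 0.0007591973806592629
 edge slope [0.0058 0.5721] 0.0008750666768263894
 tab 91 [ 0.5161 -0.2884  0.1483] [ 0.5091 -0.3094  0.1425] [ 0.5242 -0.2691  0.1547]
 tab 92 [ 0.5171 -0.2087  0.148 ] [ 0.5106 -0.2278  0.1422] [ 0.5238 -0.1891  0.1542]
 tab 98 [ 0.5168 -0.1295  0.1483] [ 0.5101 -0.1494  0.1427] [ 0.5237 -0.1096  0.1547]
scene rack 1940 ((516.298583984375, -157.8263397216797), (403.342529296875, 111.1175537109375), 89.720458984375)
 edge slope [-0.2957  0.4552] 0.019703271475081323
 edge slope [0.0097 0.5716] 0.0012351551383628764
 tab 53 [ 0.5154 -0.2853  0.1475] [ 0.5075 -0.3079  0.1431] [ 0.5223 -0.2668  0.1522]
 tab 60 [ 0.5161 -0.2053  0.1474] [ 0.5079 -0.2282  0.1421] [ 0.5235 -0.1861  0.1523]
 tab 66 [ 0.5168 -0.1267  0.1471] [ 0.5083 -0.1484  0.1424] [ 0.5236 -0.1076  0.1528]
top head 505 [0.7099 0.1777 0.2932] [0.7678 0.2313 0.3238] [0.7368 0.2041 0.3083]
scene head 950 [0.7097 0.181  0.2687] [0.8117 0.2398 0.3568] [0.7552 0.2204 0.3073]
[0.7444 0.2074 0.2866 0.2515] 0.0026081167362277647 0.0007627645562446259
  per cam -0.00021522311384802872 [0.743  0.2116 0.2864 0.255 ]
  per cam 0.00014835172947009687 [0.7455 0.2077 0.2873 0.2094]
[0.7444 0.2074 0.2866 0.2515] 0.0026081167362277647 0.0007627645571422759
  per cam -0.00021522311367698152 [0.743  0.2116 0.2864 0.255 ]
  per cam 0.00014835172968525982 [0.7455 0.2077 0.2873 0.2094]
[0.7444 0.2074 0.2866 0.2515] 0.0026081167362278506 0.0007627639303778855
  per cam -0.0002152225406026262 [0.743  0.2116 0.2864 0.255 ]
  per cam 0.00014835046116861914 [0.7455 0.2077 0.2873 0.2094]
```

View pics/head_top.png

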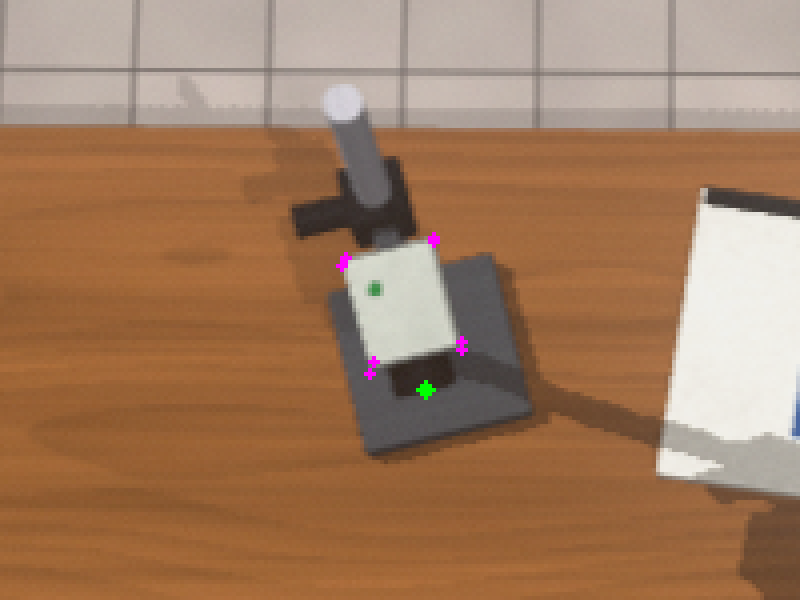

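View pics/head_scene.png

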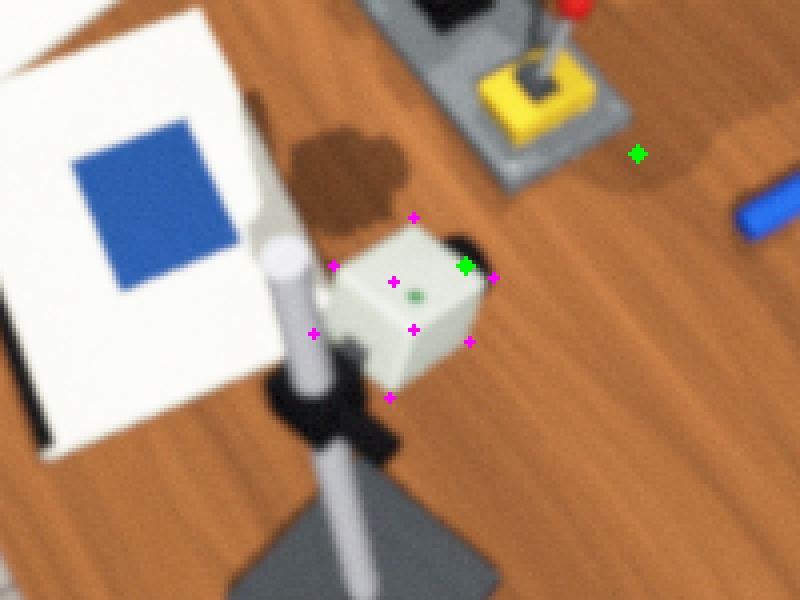

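```bash
cat > fit2.py <<'E'
from h import *
from scipy.optimize import least_squares
np.set_printoptions(precision=4,suppress=True)
exec(open('fit.py').read().split('# rack')[0].split('\n',1)[1])
p0=np.array([.7444,.2074,.2866,.2515]); hs=np.array([.03,.026,.023])
C={}
for n in T:
    u=proj(n,p0[:3])[0].astype(int); off=np.array([max(0,u[0]-100),max(0,u[1]-75)])
    C[n]=off
# crop px -> img px
obs={'top':[((345,262),(1,1,1)),((434,242),(1,-1,1)),((456,344),(-1,-1,1)),((370,364),(-1,1,1))],
'scene':[((413,225),(-1,-1,1)),((487,283),(-1,1,1)),((398,332),(1,1,1)),((330,278),(1,-1,1)),((392,393),(1,1,-1)),((470,342),(-1,1,-1))]}
def rot(y): return (R.from_euler('z',y)*R.from_euler('y',-25,degrees=True)).as_matrix()
def res(p,cams=('top','scene')):
    o=[]
    for n in cams:
        q=np.array([s for _,s in obs[n]])*hs
        u=proj(n,q@rot(p[3]).T+p[:3]); m=np.array([np.array(a)/4-.375 for a,_ in obs[n]])+C[n]
        o.append((u-m).ravel())
    return np.concatenate(o)
print({n:proj(n,np.array([s for _,s in obs[n]])*hs@rot(p0[3]).T+p0[:3])-C[n] for n in T})
for c in(('top','scene'),('top',),('scene',)):
    r=least_squares(res,p0,args=(c,)); print(c,r.x,'\n',r.fun.reshape(-1,2).round(1).tolist())
    print(' focus',r.x[:3]+rot(r.x[3])@[-.21,0,0])
E
python3 fit2.py
```

```text
{'top': array([[ 85.0324,  65.7918],
       [108.2577,  60.2464],
       [115.1047,  87.1979],
       [ 92.2658,  92.7049]]), 'scene': array([[103.3642,  53.9439],
       [122.5782,  68.797 ],
       [102.9738,  81.791 ],
       [ 83.1847,  65.8011],
       [ 97.314 ,  98.6701],
       [116.6636,  85.1636]])}
('top', 'scene') [0.7471 0.2079 0.2854 0.2476] 
 [[-0.9, -0.4], [0.0, -0.8], [1.3, 0.6], [-0.0, 1.0], [-0.4, -0.8], [0.2, -0.3], [2.7, 0.4], [0.0, -2.2], [-1.4, 2.0], [-1.4, 1.2]]
 focus [0.5626 0.1612 0.1967]
('top',) [0.7694 0.2161 0.2221 0.2286] 
 [[0.0, -0.1], [-0.2, 0.1], [0.2, 0.2], [0.0, -0.1]]
 focus [0.584  0.173  0.1333]
('scene',) [0.7396 0.1925 0.2531 0.2531] 
 [[-0.5, 0.0], [-0.6, -0.2], [2.9, 0.1], [0.9, -1.7], [-1.0, 1.0], [-1.9, 0.8]]
 focus [0.5553 0.1449 0.1644]
```

```bash
python3 - <<'E'
from h import *
T=np.load('scene.npz'); im=T['im'][:,:,::-1]
c=im[262:322,215:285]; cv2.imwrite('pics/z.png',cv2.resize(c,None,fx=9,fy=9,interpolation=cv2.INTER_CUBIC))
E
```

```text
(no output)
```

View pics/z.png

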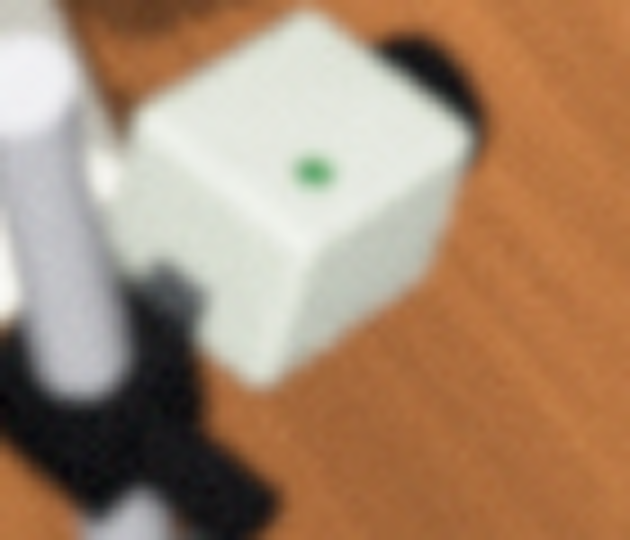

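```bash
python3 - <<'E'
s=open('fit2.py').read()
s=s.split("'scene':[")[0]+"'scene':[((307,8),(-1,-1,1)),((475,140),(-1,1,1)),((315,248),(1,1,1)),((135,112),(1,-1,1)),((258,390),(1,1,-1)),((428,282),(-1,1,-1))]}\n"+s.split("]}\n",1)[1]
s=s.replace("np.array(a)/4-.375","np.array(a)/k[n]-.5+.5/k[n]").replace("# crop","C['scene']=np.array([215,262]);k={'top':4,'scene':9}\nhs=hs-.0012\n#")
s+='''
Q=[]
for n in T:
    P=T[n]['P'];d=T[n]['d'];im=T[n]['im'].astype(int)
    kk=(d>0)&(P[...,2]>0.24)&(P[...,2]<.33)&(P[...,0]<.79)&(abs(P[...,0]-.75)<.12)&(abs(P[...,1]-.21)<.1)&(im.min(2)>110)&(np.ptp(im,axis=2)<50)
    kk=cv2.erode(kk.astype(np.uint8),np.ones((3,3)))>0; q=P[kk]; Q.append(q[::len(q)//100])
def sd(p,Q):
    l=(Q-p[:3])@rot(p[3]); a=abs(l)-[.03,.026,.023]
    return np.linalg.norm(np.maximum(a,0),axis=1)+np.minimum(a.max(1),0)
for c in(('top',),('scene',),('top','scene')):
    f=lambda p:np.concatenate([res(p,c)/1.0]+[sd(p,Q[i])/.003*.25 for i,n in enumerate(('top','scene')) if n in c])
    r=least_squares(f,p0,loss='soft_l1'); print(c,r.x,' focus',r.x[:3]+rot(r.x[3])@[-.21,0,0]); print(res(r.x,c).reshape(-1,2).round(1).tolist())
'''
open('fit2.py','w').write(s)
E
python3 fit2.py | tail -6
```

```text
('top',) [0.7466 0.2077 0.2874 0.2285]  focus [0.5612 0.1645 0.1987]
[[-0.2, -0.3], [-0.2, -0.1], [0.4, 0.4], [-0.0, 0.1]]
('scene',) [0.7451 0.2082 0.2863 0.2549]  focus [0.561  0.1602 0.1976]
[[0.5, 0.0], [0.2, -0.5], [-0.8, 0.1], [0.3, -0.0], [0.2, 0.3], [-0.2, -0.7]]
('top', 'scene') [0.7457 0.2083 0.2871 0.2471]  focus [0.5612 0.1617 0.1983]
[[-0.5, 0.3], [-0.6, 0.1], [0.3, 0.5], [0.0, 0.7], [0.4, 0.0], [-0.0, -0.3], [-1.2, 0.1], [0.0, -0.1], [-0.3, 0.3], [-0.4, -0.6]]
```

Fits agree between the two cameras: head at (0.746, 0.208, 0.287) with yaw 0.247, focus at (0.561, 0.162, 0.198). The module tab is at (0.516, -0.287) and the rack yaw is about 0. Next I turn the wrist and close the fingers.

```bash
python3 -m pendant '[[[0,0,0],[0,0,-9.6],0],[[0,0,0],[0,0,-9.6],0],[[0,0,0],[0,0,-9.6],0],[[0,0,0],[0,0,-9.6],0],[[0,0,0],[0,0,-9.6],0],[[0,0,0],[0,0,-9.6],0],[[0,0,0],[0,0,-9.7],0],[[0,0,0],[0,0,0],0]]' 20
cat > st.py <<'E'
from h import *
np.set_printoptions(precision=4,suppress=True)
s=arm.observe(); Rm=R.from_rotvec(s['ee_rot']).as_matrix()
print(s['clock'],s['position'],s['force'],s['width'],'\n',Rm,'\n',s['joints'])
E
python3 st.py
```

```text
clock: 2.0
position: [0.2402, -0.577, 0.2267]
ee_rot: [2.225, 2.218, 0.0]
force: [0.0, -0.1, -0.1]
width: 0.181
2.0 [ 0.2402 -0.577   0.2267] [ 0.0391 -0.1246 -0.1327] 0.1813363406409227 
 [[ 0.0028  1.      0.0002]
 [ 1.     -0.0028  0.0001]
 [ 0.0001  0.0002 -1.    ]] 
 [ 1.2523  0.4502 -0.2365  1.5563  0.1118  1.1484  0.9898]
```

```bash
python3 -m pendant '[[[0.057,0.0175,0],[0,0,0],0],[[0.057,0.0175,0],[0,0,0],0],[[0.057,0.0175,0],[0,0,0],0],[[0.057,0.0175,0],[0,0,0],0],[[0.057,0.0175,0],[0,0,0],0],[[0.057,0.0175,0],[0,0,0],0],[[0.057,0.0175,0],[0,0,0],0],[[0.057,0.0175,0],[0,0,0],0],[[0.057,0.0175,0],[0,0,0],0],[[0.057,0.0175,0],[0,0,0],0]]'
python3 -m pendant '[[[0,0,0],[0,0,0],0],[[0,0,0],[0,0,0],0]]'; python3 st.py
```

```text
clock: 3.25
position: [0.4167, -0.0054, 0.2271]
ee_rot: [2.228, 2.213, 0.001]
force: [1.7, -0.4, 0.3]
width: 0.001
clock: 3.5
position: [0.416, -0.0075, 0.2266]
ee_rot: [-2.225, -2.217, 0.001]
force: [-0.3, -0.1, -0.8]
width: 0.003
3.5 [ 0.416  -0.0075  0.2266] [-0.302  -0.1181 -0.8021] 0.0027935681726212083 
 [[ 0.0036  1.     -0.0004]
 [ 1.     -0.0036 -0.0003]
 [-0.0003 -0.0004 -1.    ]] 
 [ 0.4863  0.1538 -0.6592  2.0042  0.1108  1.0186 -0.229 ]
```

```bash
python3 -m pendant '[[[0.003,0,0.03],[0,0,0],0],[[0,0,0.04],[0,0,0],0],[[0,0,0.04],[0,0,0],0],[[0,0,0.022],[0,0,0],0],[[0,0,0],[0,0,0],0]]'
python3 -m pendant '[[[0,0.015,0],[0,0,0],0],[[0,0.015,0],[0,0,0],0],[[0,0.01,0],[0,0,0],0],[[0,0.01,0],[0,0,0],0],[[0,0.01,0],[0,0,0],0],[[0,0.01,0],[0,0,0],0],[[0,0,0],[0,0,0],0]]'; python3 st.py
```

```text
clock: 4.12
position: [0.4148, -0.0059, 0.0936]
ee_rot: [-2.226, -2.214, 0.005]
force: [0.2, -0.3, 0.0]
width: 0.005
clock: 5.0
position: [0.4872, -0.0041, 0.0947]
ee_rot: [2.223, 2.22, 0.001]
force: [-0.1, 0.8, 0.2]
width: 0.002
5.0 [ 0.4872 -0.0041  0.0947] [-0.1382  0.7722  0.2455] 0.0016604010166925934 
 [[ 0.0015  1.      0.0007]
 [ 1.     -0.0015  0.0004]
 [ 0.0004  0.0007 -1.    ]] 
 [ 0.3387  0.4436 -0.5714  2.0199  0.3395  0.77   -0.4371]
```

```bash
python3 -m pendant '[[[0,0.008,0],[0,0,0],0],[[0,0.008,0],[0,0,0],0],[[0,0.006,0],[0,0,0],0],[[0,0.003,0],[0,0,0],0],[[0,0,0],[0,0,0],0]]'; python3 - <<'E'
from h import *
np.set_printoptions(precision=4,suppress=True)
for n in("scene","top"):
    im,d,P=cloud(n)
    i=im.astype(int); red=(i[:,:,0]>140)&(i[:,:,1]<60)&(i[:,:,2]<60)&(d>0)&(abs(P[...,1])<.05)&(P[...,2]>.05)&(P[...,2]<.2)
    print(n,red.sum(),np.median(P[red],0) if red.any() else '')
    u=proj(n,[.52,-.004,.08])[0].astype(int); c=im[u[1]-40:u[1]+40,u[0]-50:u[0]+50,::-1]
    cv2.imwrite(f'pics/lev_{n}.png',cv2.resize(c,None,fx=6,fy=6,interpolation=cv2.INTER_CUBIC))
E
```

```text
clock: 5.62
position: [0.5115, -0.0043, 0.0947]
ee_rot: [2.223, 2.22, 0.0]
force: [-1.0, 0.8, 0.2]
width: 0.006
scene 26 [0.5475 0.0049 0.1241]
top 0
```

View pics/lev_scene.png

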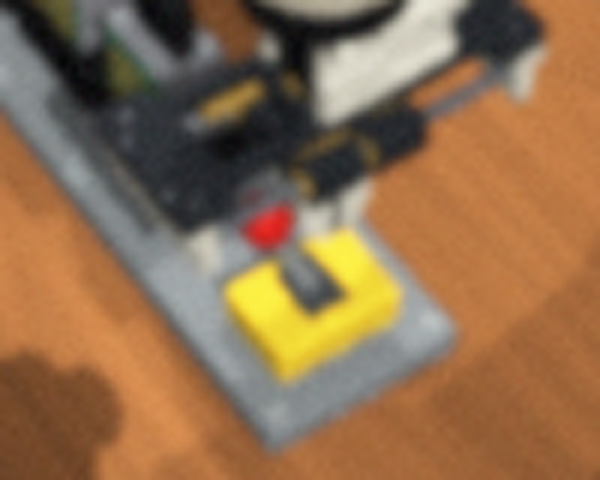

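The knob at (268,228) now leans away over the yellow block, and the force is still low. I keep pushing to the stop.

```bash
python3 -m pendant '[[[0,0.003,0],[0,0,0],0],[[0,0.003,0],[0,0,0],0],[[0,0,0],[0,0,0],0]]'; python3 -m pendant '[[[0,0.003,0],[0,0,0],0],[[0,0,0],[0,0,0],0]]';python3 -m pendant '[[[0,0.003,0],[0,0,0],0],[[0,0,0],[0,0,0],0]]'
```

```text
clock: 6.1
position: [0.5175, -0.0044, 0.0947]
ee_rot: [2.223, 2.22, 0.0]
force: [0.2, 0.3, 0.0]
width: 0.002
clock: 6.35
position: [0.5205, -0.0044, 0.0947]
ee_rot: [2.223, 2.22, 0.0]
force: [-0.6, 0.2, 0.2]
width: 0.005
clock: 6.6
position: [0.5235, -0.0044, 0.0947]
ee_rot: [2.223, 2.22, 0.0]
force: [-0.1, 0.1, -0.3]
width: 0.004
```

```bash
python3 -m pendant '[[[0,0.003,0],[0,0,0],0],[[0,0,0],[0,0,0],0]]'; python3 -m pendant '[[[0,0.002,0],[0,0,0],0],[[0,0,0],[0,0,0],0]]';python3 -m pendant '[[[0,0.002,0],[0,0,0],0],[[0,0,0],[0,0,0],0]]'; python3 - <<'E'
from h import *
np.set_printoptions(precision=4,suppress=True)
for n in("scene",):
    im,d,P=cloud(n)
    i=im.astype(int); red=(i[:,:,0]>140)&(i[:,:,1]<60)&(i[:,:,2]<60)&(d>0)&(abs(P[...,1])<.05)&(P[...,2]>.05)&(P[...,2]<.2)
    print(n,red.sum(),np.median(P[red],0) if red.any() else '')
    u=proj(n,[.52,-.004,.08])[0].astype(int); c=im[u[1]-40:u[1]+40,u[0]-50:u[0]+50,::-1]
    cv2.imwrite(f'pics/lev2_{n}.png',cv2.resize(c,None,fx=6,fy=6,interpolation=cv2.INTER_CUBIC))
E
```

```text
clock: 6.85
position: [0.5253, -0.0044, 0.0945]
ee_rot: [-2.222, -2.219, 0.003]
force: [-4.7, -0.0, 1.8]
width: 0.007
clock: 7.1
position: [0.5256, -0.0044, 0.0944]
ee_rot: [-2.221, -2.218, 0.006]
force: [-11.5, -0.3, 8.4]
width: 0.003
clock: 7.35
position: [0.5258, -0.0044, 0.0943]
ee_rot: [-2.219, -2.217, 0.011]
force: [-19.2, -0.3, 14.8]
width: 0.0
scene 31 [0.5606 0.0026 0.1207]
```

View pics/lev2_scene.png

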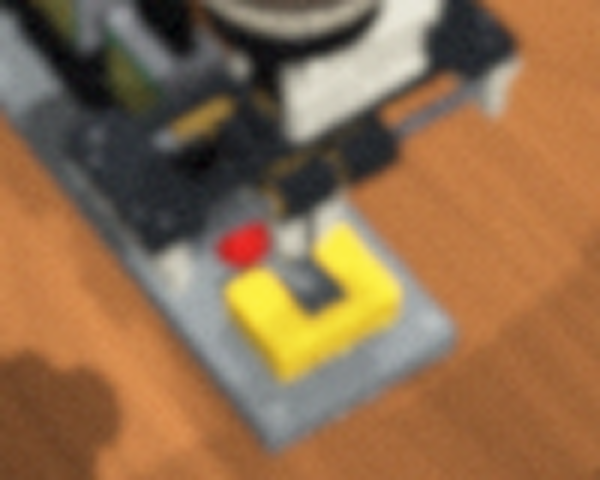

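The lever is at its stop: −19 N reaction, knob x ≈ 0.56. I back off, rise and go over the module.

```bash
python3 -m pendant '[[[0,-0.02,0],[0,0,0],0],[[0,-0.02,0],[0,0,0],0],[[0,0,-0.05],[0,0,0],0],[[0,0,-0.05],[0,0,0],0.03],[[-0.05,0.005,-0.01],[0,0,0],0.05],[[-0.05,0.005,0],[0,0,0],0.05],[[-0.05,0.005,0],[0,0,0],0.05],[[-0.05,0.005,0],[0,0,0],0.05],[[-0.05,0.005,0],[0,0,0],0.05],[[-0.033,0.001,0],[0,0,0],0.05]]'; python3 -m pendant '[[[0,0,0],[0,0,0],0.05],[[0,0,0],[0,0,0],0.05]]'; python3 st.py; python3 - <<'E'
from h import *
np.set_printoptions(precision=4,suppress=True)
for n in("scene","top"):
    im,d,P=cloud(n)
    i=im.astype(int); red=(i[:,:,0]>140)&(i[:,:,1]<60)&(i[:,:,2]<60)&(d>0)&(P[...,2]>.05)&(P[...,2]<.2)&(abs(P[...,0]-.52)<.06)
    for k in (P[...,1]<-.2,P[...,1]>-.05):
        k=k&red; print(n,k.sum(),np.median(P[k],0) if k.any() else '')
    cv2.imwrite(f'pics/a_{n}.png',im[:,:,::-1])
E
```

```text
clock: 8.65
position: [0.516, -0.2906, 0.2048]
ee_rot: [2.225, 2.216, -0.0]
force: [0.4, 1.1, -1.1]
width: 0.545
clock: 8.9
position: [0.5162, -0.2867, 0.2048]
ee_rot: [2.222, 2.22, 0.001]
force: [-0.2, 0.8, 0.8]
width: 0.543
8.9 [ 0.5162 -0.2867  0.2048] [-0.2052  0.7764  0.8314] 0.5425837929111708 
 [[ 0.001   1.      0.0006]
 [ 1.     -0.001   0.0004]
 [ 0.0004  0.0006 -1.    ]] 
 [ 0.7815  0.4524 -0.5178  1.6566  0.2449  1.0973  0.1937]
scene 68 [ 0.5191 -0.275   0.1423]
scene 43 [0.5599 0.0015 0.1217]
top 55 [ 0.5162 -0.2807  0.148 ]
top 48 [0.557  0.0002 0.1237]
```

View pics/a_scene.png

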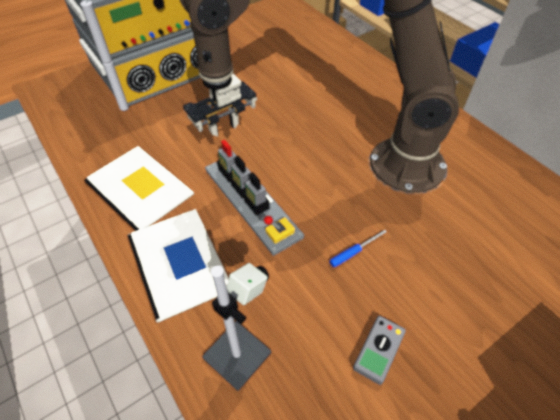

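View pics/a_top.png

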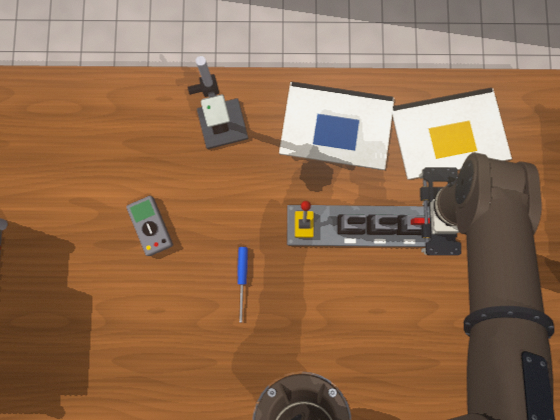

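The knob is now at (306,206) in the top view, so the lever is over. The gripper is above the red tab at (226,148) in the scene view. I descend and grip.

```bash
python3 -m pendant '[[[0,0,0.03],[0,0,0],0.05],[[0,0,0.03],[0,0,0],0.05],[[0,0,0.02],[0,0,0],0.05],[[0,0,0.007],[0,0,0],0.05],[[0,0,0],[0,0,0],0.05]]'; python3 -m pendant '[[[0,0,0],[0,0,0],0.0],[[0,0,0],[0,0,0],0.0],[[0,0,0],[0,0,0],0.0],[[0,0,0],[0,0,0],0.0],[[0,0,0],[0,0,0],0.0]]' 50; python3 st.py
```

```text
clock: 9.62
position: [0.5161, -0.2867, 0.118]
ee_rot: [-2.222, -2.221, -0.0]
force: [-0.1, 0.6, -0.1]
width: 0.546
clock: 10.25
position: [0.5158, -0.2874, 0.1178]
ee_rot: [2.223, 2.22, -0.0]
force: [-0.5, -0.3, 1.3]
width: 0.15
10.25 [ 0.5158 -0.2874  0.1178] [-0.5445 -0.3348  1.3445] 0.15026311912331772 
 [[ 0.0015  1.      0.    ]
 [ 1.     -0.0015 -0.0001]
 [-0.0001  0.     -1.    ]] 
 [ 0.7574  0.5403 -0.4874  1.7542  0.307   0.9232  0.1404]
```

Opening 13.8 mm means the tab is gripped. I lift it.

```bash
python3 -m pendant '[[[0,0,-0.005],[0,0,0],0],[[0,0,-0.01],[0,0,0],0],[[0,0,-0.015],[0,0,0],0],[[0,0,-0.015],[0,0,0],0],[[0,0,-0.015],[0,0,0],0],[[0,0,-0.02],[0,0,0],0],[[0,0,-0.02],[0,0,0],0],[[0,0,-0.02],[0,0,0],0],[[0,0,-0.02],[0,0,0],0],[[0,0,0],[0,0,0],0]]'; python3 -m pendant '[[[0,0,-0.02],[0,0,0],0],[[0,0,-0.02],[0,0,0],0],[[0,0,0],[0,0,0],0]]'; python3 st.py;  python3 - <<'E'
from h import *
for n in("scene","top"):
    im,d,P=cloud(n); np.savez(f"l_{n}.npz",im=im,d=d,P=P)
    u=proj(n,arm.observe()['position'])[0].astype(int); c=im[max(0,u[1]-60):u[1]+60,max(0,u[0]-80):u[0]+80,::-1]
    cv2.imwrite(f'pics/l_{n}.png',cv2.resize(c,None,fx=5,fy=5,interpolation=cv2.INTER_CUBIC))
E
```

```text
clock: 11.5
position: [0.5167, -0.2875, 0.2598]
ee_rot: [2.221, 2.217, 0.002]
force: [-0.1, -0.7, -2.7]
width: 0.153
clock: 11.88
position: [0.5163, -0.2874, 0.2984]
ee_rot: [2.222, 2.219, 0.001]
force: [-0.4, 0.7, -3.1]
width: 0.151
11.875 [ 0.5163 -0.2874  0.2984] [-0.3815  0.6863 -3.1169] 0.151368202403876 
 [[ 0.0015  1.      0.0017]
 [ 1.     -0.0015 -0.0008]
 [-0.0008  0.0017 -1.    ]] 
 [ 0.7922  0.3839 -0.5316  1.5185  0.1991  1.2914  0.2363]
```

View pics/l_scene.png

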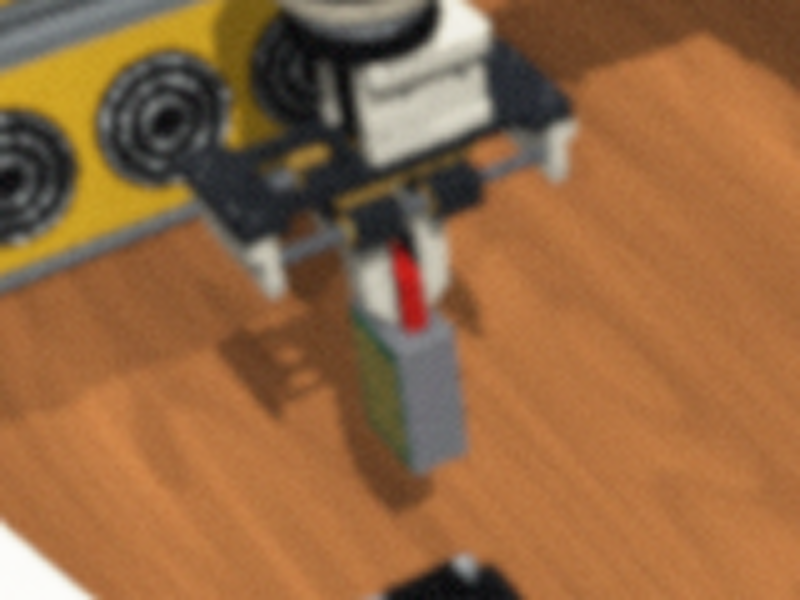

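The scene crop shows the module hanging straight, red tab between the fingers at (408,290), green face towards +x. I carry it over to the focus side and turn it.

```bash
python3 -m pendant '[[[0.03,0,0],[0,0,0],0],[[0.05,0,0],[0,0,0],0],[[0.05,0.001,0],[0,0,0],0],[[0.05,0.001,0],[0,0,0],0],[[0.05,0.001,0],[0,0,0],0],[[0.05,0,0],[0,0,0],0],[[0.05,0,0],[0,0,0],0],[[0.05,0,0],[0,0,0],0],[[0.035,0,0],[0,0,0],0],[[0.025,0,0],[0,0,0],0]]' 
python3 -m pendant '[[[0,0,0],[0,0,-7],0],[[0,0,0],[0,0,-7.1],0],[[0,0,0],[-6,0,0],0],[[0,0,0],[-7,0,0],0],[[0,0,0],[-7,0,0],0],[[0,0,0],[-5,0,0],0],[[0,0,0],[0,0,0],0],[[0,0,0],[0,0,0],0]]'
cat > tgt.py <<'E'
from h import *
np.set_printoptions(precision=4,suppress=True)
s=arm.observe(); Rc=R.from_rotvec(s['ee_rot'])
Rh=R.from_euler('z',.247)*R.from_euler('y',-25,degrees=True)
M=np.array([[0,1,0],[1,0,0],[0,0,-1.]])  # cols: tool axes in module
Rt=R.from_matrix(Rh.as_matrix()@M)
F=np.array([.5612,.1617,.1983]); pt=F+Rh.apply([-.018,0,.053])
print('pos',s['position'],'target',pt,'clock',s['clock'],'w',s['width'],s['force'])
print('shift in tool axes',Rc.inv().apply(pt-s['position']),'turn deg',np.degrees((Rc.inv()*Rt).as_rotvec()),'\n',s['joints'])
E
python3 tgt.py
```

```text
clock: 13.22
position: [0.5185, 0.1544, 0.2964]
ee_rot: [-2.22, -2.221, 0.002]
force: [0.9, -0.8, -2.4]
width: 0.154
clock: 14.22
position: [0.5196, 0.1524, 0.2975]
ee_rot: [1.745, 2.232, 0.493]
force: [-0.0, 0.8, -2.7]
width: 0.144
pos [0.5196 0.1524 0.2975] target [0.5237 0.1522 0.2387] clock 14.225 w 0.14441474658439876 [-0.0209  0.8462 -2.7474]
shift in tool axes [-0.0012 -0.0212  0.0549] turn deg [-0.1196  0.0544 -0.1528] 
 [ 0.3401  0.0675 -0.7988  1.9956  0.2119  0.6821 -0.3395]
```

```bash
python3 -m pendant '[[[0,-0.005,0.014],[0,0,0],0],[[0,-0.006,0.016],[0,0,0],0],[[-0.001,-0.006,0.014],[0,0,0],0],[[0,-0.004,0.011],[0,0,0],0],[[0,0,0],[0,0,0],0],[[0,0,0],[0,0,0],0]]'; python3 tgt.py; python3 - <<'E'
from h import *
for n in("scene","top"):
    im,d,P=cloud(n); np.savez(f"f_{n}.npz",im=im,d=d,P=P)
    c=im[:,:,::-1].copy()
    Rh=R.from_euler('z',.247)*R.from_euler('y',-25,degrees=True); F=np.array([.5612,.1617,.1983])
    q=F+Rh.apply([[0,sy*.028,sz*.045] for sy,sz in((1,1),(1,-1),(-1,-1),(-1,1))])
    u=proj(n,F)[0].astype(int); c=c[u[1]-60:u[1]+60,u[0]-80:u[0]+80]; c=cv2.resize(c,None,fx=5,fy=5,interpolation=cv2.INTER_CUBIC)
    cv2.polylines(c,[np.int32((proj(n,q)-u+[80,60]+.5)*5)],True,(255,0,255),1)
    cv2.imwrite(f'pics/f_{n}.png',c)
E
```

```text
clock: 14.98
position: [0.5244, 0.1532, 0.2394]
ee_rot: [1.743, 2.232, 0.495]
force: [-0.0, 0.5, -2.8]
width: 0.146
pos [0.5244 0.1532 0.2394] target [0.5237 0.1522 0.2387] clock 14.975 w 0.1462864262916368 [-0.0184  0.4667 -2.7844]
shift in tool axes [-0.0008 -0.0011  0.0002] turn deg [-0.0098  0.016  -0.1313] 
 [ 0.2709  0.1483 -0.7684  2.0828  0.3806  0.5534 -0.51  ]
```

View pics/f_scene.png

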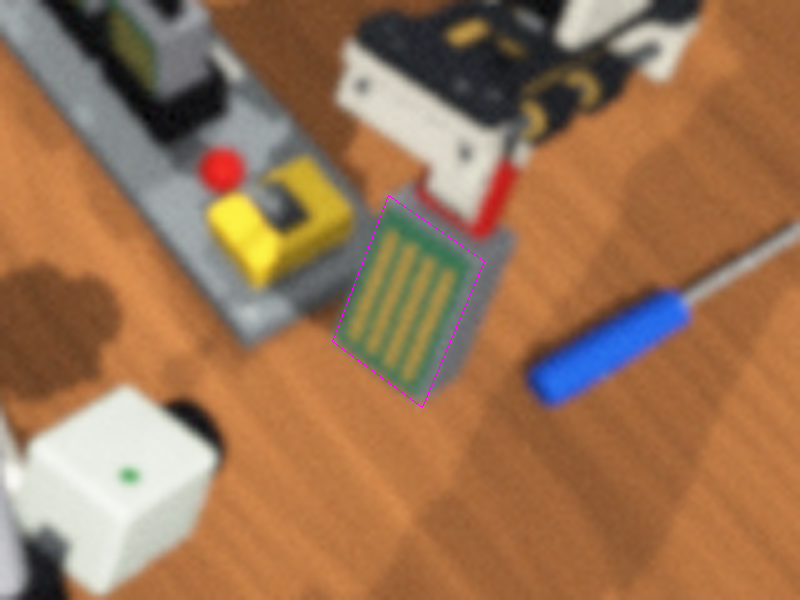

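View pics/f_top.png

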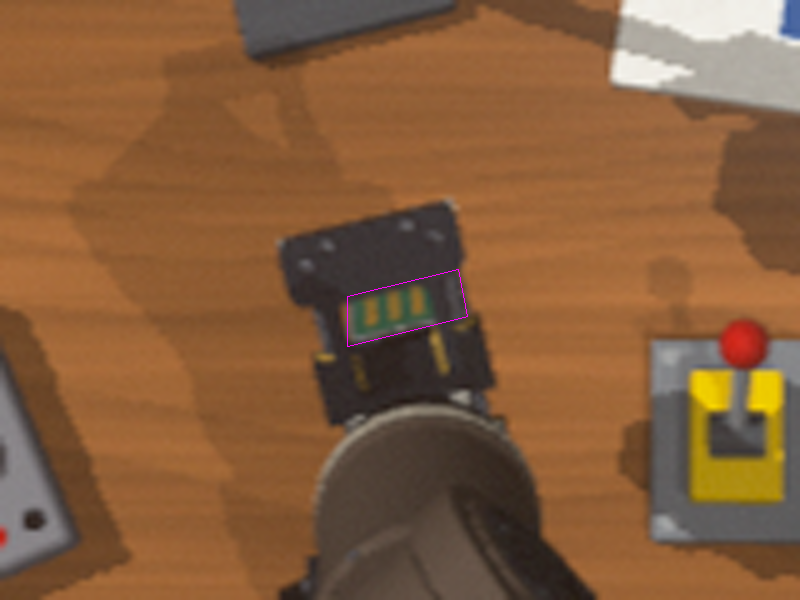

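The predicted face outline (magenta, centre (410,300) in the scene crop) falls on the real green face to within 1–2 px. I run one last numerical check of the face and the bystanders.

```bash
python3 - <<'E'
from h import *
np.set_printoptions(precision=4,suppress=True)
Rh=R.from_euler('z',.247)*R.from_euler('y',-25,degrees=True); F=np.array([.5612,.1617,.1983])
im,d,P=cloud('scene'); L=Rh.inv().apply((P-F).reshape(-1,3)).reshape(P.shape)
k=(d>0)&(abs(L[...,0])<.012)&(abs(L[...,1])<.035)&(abs(L[...,2])<.055)
i=im.astype(int); g=k&(i[...,1]>i[...,2]+15)&(i[...,1]>50); q=L[g]
print('face in head axes rel focus',len(q),np.median(q,0),(np.percentile(q,1,axis=0)+np.percentile(q,99,axis=0))/2)
A=np.c_[q[:,1:],np.ones(len(q))]; print('slopes',np.linalg.lstsq(A,q[:,0],rcond=None)[0])
im0=np.load('scene.npz')['im'].astype(int)
df=(abs(i-im0).max(2)>60).astype(np.uint8); 
for m,r in(('meter',(340,300,420,400)),('head',(200,255,275,390)),('mods',(230,155,270,215)),('driver',(325,228,345,268))):
    print(m,df[r[1]:r[3],r[0]:r[2]].sum())
s=arm.observe(); print(s['clock'],s['position'],abs(s['dq']).max())
E
```

```text
face in head axes rel focus 582 [ 0.0017 -0.0016  0.0011] [ 0.0017 -0.0019 -0.0004]
slopes [0.0119 0.0048 0.0017]
meter 0
head 0
mods 23
driver 1
15.125 [0.5242 0.1529 0.2396] 0.007192520429260009
```

```bash
python3 - <<'E'
from h import *
for n in('top','scene'):
    a=np.load(n+'.npz'); im,d,P=cloud(n)
    for Q,D in((a['P'],a['d']),(P,d)):
        for lo,hi in((-.24,-.17),(-.16,-.09)):
            k=(D>0)&(Q[...,2]>.142)&(Q[...,2]<.156)&(abs(Q[...,0]-.515)<.03)&(Q[...,1]>lo)&(Q[...,1]<hi); print(n,k.sum(),Q[k].mean(0).round(4))
    i=im.astype(int); red=(i[:,:,0]>140)&(i[:,:,1]<60)&(i[:,:,2]<60)&(d>0)&(P[...,2]>.08)&(P[...,2]<.2)&(abs(P[...,0]-.54)<.06)&(abs(P[...,1])<.04)
    print('knob',np.median(P[red],0).round(4))
E
python3 -c "
from cell import arm
print(arm.sign_off())"
```

```text
top 92 [ 0.5171 -0.2087  0.148 ]
top 98 [ 0.5168 -0.1295  0.1483]
top 95 [ 0.5171 -0.2085  0.1484]
top 97 [ 0.5169 -0.1292  0.1483]
knob [ 0.556  -0.0023  0.1233]
scene 60 [ 0.5161 -0.2053  0.1474]
scene 66 [ 0.5168 -0.1267  0.1471]
scene 59 [ 0.5164 -0.2063  0.1478]
scene 67 [ 0.5169 -0.1259  0.1478]
knob [0.5608 0.0011 0.1205]
the job is handed in; nothing more can be done
None
```

I pushed the isolator lever over to its stop, then gripped the red tab and lifted the module straight up out of its bay. I presented it leaning back 25° at the focus point and handed the job in at about 15 s of the 48 s allowed, still holding it.

- **Module position:** in the last camera check, the green face's centre was about 3 mm from the estimated focus point. The face was square to the lens within about 0.015 rad. The arm was nearly still, with joint speeds at or below 0.007 rad/s.
- **Isolator:** the lever hit its stop with a reaction of about 19 N. The knob stayed roughly 40 mm past the pivot, which fits fully off.
- **Bystanders:** the other two modules moved 1 mm or less. The meter, screwdriver and camera looked unchanged in the scene view.
- **Disagreements:** one before-and-after picture comparison showed 23 changed pixels near the modules, probably a moved shadow since the depth readings there showed no shift. The two cameras disagreed by 1–4 mm on positions throughout, and I averaged between them.

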